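Draw a template plate from the locked rack and lean it on the stand

TASK

Slide the rack's keeper sideways by its tab, one click, so that its notch stands over the plate with the raised tongue, draw that plate straight up out of its slot and set it (do not drop it) on the ledge of the leaning stand, standing on its long lower edge, tongue up, and resting against the uprights with its whole length on the ledge. Once you have let go of it, slide the keeper back to its middle stop so that the rack is locked again. Leave the plain plate in its slot and do not disturb the can, the carton or the angle offcut.

Things in the scene. Friction and masses are not known exactly. Their poses are not given: they have to be found in the camera images.
- rack: grey steel rack fixed to the bench, base 150 x 150 x 8 mm. Origin: centre of its underside; x towards its keeper end (away from robot), y left, z up. Two slots along x at y = +36 and -36 mm, 11 mm wide, floor at z = 8 mm, formed by guides only at the ends (|x| 45 to 66 mm, tops at z = 78 mm), open between. Posts at x = 73.5, y = +/-66 mm carry a rail at z = 105 to 110 mm under the keeper.
- keeper (a joint): position of the keeper along the rack's y, in m: 0 = middle stop (both plates locked), +0.036 / -0.036 = stop with the notch over the slot at y = +36 / -36 mm. A spring pawl pulls it into whichever stop it is within about 12 mm of and it rests there within 2 mm; about 5 N slides it from stop to stop; hard limits at +/-0.038.
- keeper_tab (a point): centre of the upright steel tab on the keeper, 12 mm along y, 16 mm along x, 34 mm high, its top 149 mm over the bench; axes parallel to the rack's, moves with the keeper, 73.5 mm along the rack's x. Push or straddle it from above. The keeper below is a flat steel strip 4 mm thick, 164 mm long along y, top at z = 115 mm.
- keeper_notch (a point): centre of the keeper's notch, 20 mm wide along y, open towards -x, 113 mm high, 52.5 mm along the rack's x, at the same y as the tab. On each side of it a tooth (rack x = 37.5 to 67.5 mm, 72 mm long along y) lies 3 mm over the far ends of the plates: a plate can rise only through the notch.
- plate_mid (a point): the plate to move: aluminium, 0.32 kg, 8 mm thick (y), 120 mm long (x), 100 mm high (z), plus a tongue on its top edge, x = -55 to +15 mm, 30 mm high. This point: centre of the 120 x 100 part; the tongue's middle is 20 mm to -x and 65 mm up from it. It starts upright in one of the two slots, axes parallel to the rack's, tongue top 138 mm over the bench.
- plate: the same plate; origin at the middle of its lower edge, same axes.
- spare_mid (a point): centre of the plain rectangular aluminium plate, 120 x 8 x 100 mm with no tongue, standing in the other slot, top 108 mm over the bench. It stays there.
- stand_seat (a point): leaning stand, fixed. Point: middle of the line where ledge meets back, 34 mm high. x along the ledge (176 mm long), y square to the back towards the front lip, z up along the back, which leans 15 degrees (top to -y). Ledge: plane z = 0, 24 mm from back to lip; lip 10 mm high. Back: strip 20 mm high and two uprights 16 mm wide at x = +/-52 mm, 85 mm high. Plate on it: centre at y 4, z 50 mm.
- can: white steel can, 68 mm across and 95 mm high; origin at the centre of its underside. Leave alone.
- carton: small closed cardboard carton 60 x 90 x 45 mm; origin at the centre of its underside. Leave alone.
- angle: dark steel angle offcut 120 mm long, 40 mm wide, 40 mm high; origin at the centre of its underside. Leave alone.
There are look-alikes about, which are no part of the job. What is shaped like the part that bears spare_mid but blue or yellow is not meant.

How it is judged:
On the way, in this order (a step that is already met when the one before it is completed fails the run):
1. the keeper's notch is over the tongued plate (within 6 mm), the plate still in its slot (y of plate_mid in the frame of keeper_notch between -0.006 and 0.006 m and z of plate_mid in the frame of rack below 0.066 m), for 0.2 s.
2. the plate is drawn up clear of its slot, above the rack (z of plate_mid in the frame of rack above 0.13 m and x of plate_mid in the frame of rack between -0.05 and 0.05 m and y of plate_mid in the frame of keeper_notch between -0.03 and 0.03 m).
3. the plate leans on the stand, let go and at rest (x of plate_mid in the frame of stand_seat between -0.03 and 0.03 m and y of plate_mid in the frame of stand_seat between -0.004 and 0.016 m and z of plate_mid in the frame of stand_seat between 0.044 and 0.056 m and angle between the z axis of plate_mid and the z axis of stand_seat, either way round below 0.22 rad and angle between the x axis of plate_mid and the x axis of stand_seat, either way round below 0.15 rad and linear speed of plate below 0.02 m/s and contact force between the fingers and plate below 0.1 N), for 0.3 s.
4. the keeper is back at its middle stop (within 6 mm) (value of joint keeper between -0.006 and 0.006 m), for 0.2 s.
At the end, for the whole second after the job is handed in: The tongued plate stands tongue up on the ledge, released, at rest: centre within 30 mm of its middle lengthwise, lower edge down (6 mm), within 0.22 rad of the back and 0.15 rad of the ledge line; the keeper within 6 mm of its middle stop; the plain plate fully down in its slot (all of step 3 and all of step 4 and angle between plate's own z axis and vertical below 0.5 rad and x of spare_mid in the frame of rack between -0.006 and 0.006 m and z of spare_mid in the frame of rack below 0.064 m and angle between spare_mid's own z axis and vertical below 0.08 rad); the robot touches nothing.
It fails at once if the plate is let go more than 25 mm above the ledge once out of the rack (contact force between the fingers and plate below 0.02 N and z of plate_mid in the frame of rack above 0.135 m and z of plate_mid in the frame of stand_seat above 0.075 m).
It fails at once if the plain plate is raised more than 10 mm (z of spare_mid in the frame of rack above 0.068 m).
It fails at once if the can is moved more than 20 mm (distance of can from where it was at the start of the episode above 0.02 m).
It fails at once if the carton is moved more than 20 mm (distance of carton from where it was at the start of the episode above 0.02 m).
It fails at once if the angle is moved more than 20 mm (distance of angle from where it was at the start of the episode above 0.02 m).
It also fails if it takes over 54 s, if anything falls off the work surface, if the arm or the gripper's body presses on something with over 40 N, if the wrist force passes 120 N, or if a joint passes its speed limit or range.

ROBOT

A 6-joint arm with a two-finger parallel gripper is mounted at the origin on the work surface. World frame = base frame: x ahead of the robot, y to its left, z up, the work surface at z = 0. Lengths are in m, angles in rad, forces in N, time in s.
With the tool pointing down it reaches from about 0.375 to 0.925 m from the base axis. Payload 5.7 kg.
Tool frame: the origin (TCP) lies at the very end of the fingers, on their centre line; the grasp point (between the pads) lies 19 mm behind it; z points along the fingers, x is the direction in which the jaws open and shut, and the axes are right-handed (so a half turn about z gives the same grasp; the last joint's range is limited). The gripper opens to 85 mm and grips with 20 to 120 N. Pads are 22 mm wide; open, the fingers measure 114 mm over their backs; the gripper's body (76 mm by 85 mm) begins 54 mm behind the grasp point. The pads swing forward as they close: fully open they stand 13 mm farther back than shut.
Start: joints at [1.093, 0.359, 1.51, -0, 1.272, -0.115], TCP at [0.213, 0.561, 0.201] pointing down, gripper open.
Joint ranges: [-2.97, 2.97], [-1.01, 2.36], [0.21, 2.38], [-0.96, 4.11], [0.2, 2.71], [-2.98, 2.98]. Speed limits (rad/s): [2.39, 2.39, 3.14, 3.14, 3.14, 3.14].

INTERFACE

Orientations are given as a unit quaternion [w, x, y, z].
In Python, from workcell import telemetry, viewer, ticket gives the robot as it stands.
- The arm moves only by the tool move_arm, never from a script. Its argument "commands" is a list of rows, each a list of 7 numbers: the shift along the tool's x, y, z in mm, then the turn, a rotation vector about the tool's x, y, z in rad, then the opening, from -1 (shut) to 1 (fully open). A call has 1 to 10 rows; each row is the pose to reach, as a shift and turn from the pose measured when the call began, along the tool's axes at that moment; what a row does not reach only later rows make up. A row lasts 1/8 s, in which the tool goes at most 62.5 mm and 10.7 degrees, less where a joint would pass 70% of its speed; a pose out of reach is approached as far as the arm can. A call with a gripper value outside its range is refused whole. The fingers move at their own pace and stop on an object; "newtons" is the grip in N (left out, the last holds). Time passes only in rows, so rows that repeat a pose let the fingers close. It gives the time, the measured TCP pose, the force and the opening at its end, in the units of the state.
- telemetry.get_obs(): the state, without advancing time (a new reading comes with each control period).
- viewer.camera(name): name is "scene" or "top" or "wrist"; returns a dict with "img" (384x512x3 uint8, red, green, blue), "range_z" (384x512 float32, m along the optical axis (not along the pixel's ray), 0 where there is no reading), "camera_matrix" (3x3 intrinsics, pixels), "dist_coeffs" ([k1, k2, p1, p2, k3] as OpenCV has them; the pictures are not rectified), "R" (3x3) and "t" (3): a world point X has camera coordinates R X + t. Camera axes: x right, y down, z forward; pixel columns grow to the right and rows downward; lengths in m; the calibration is good to about 2 mm. A picture is of the moment at which its call begins.
- ticket.hand_in(): hands the job in, once; it reports no verdict.
Trained networks look in a picture, given as the dict that the camera call returned (one of the last four; its "shot" number tells which), for a name from the list of things; names that differ only in an ending like _2 or _b are one class to them, and where a whole thing is asked for, a point or a joint stands for the part that bears it (a point fixed in the world has none). Each returns a list of dicts, best first, with "p" (0 to 1); they miss things now and then, are a little off and sometimes report something else, mostly with a low value. They report only what shows in the picture. A call takes as long as a camera call. They do not tell look-alikes from the thing itself.
- viewer.silhouettes(picture, target): "pixels" (384x512 bool, what is visible of it).
- viewer.landmark_of(picture, target): "point" ([x, y, z] in m, in the coordinates of the camera as it stood for that picture, good to about 4 mm: a listed point, or the origin of a listed thing).
The state is a dict: "time_s": time; "joints": joint angles; "joint_vel": joint speeds; "joint_efforts": joint torques, N m; "ee_pos": TCP position; "tcp_rot": TCP orientation; "force": force on the tool from outside, world axes, zero at the start; "wrist_torque": the same for the moment, N m; "width": finger opening in m.
Only numpy, scipy, OpenCV 4.12 (cv2) and the standard library are available. Lean on these libraries where they do the work, as an engineer would, in place of code of your own. Each camera call takes 0.05 s, during which the arm holds its last target.

## Working session

There is one attempt and no reset: what is moved stays moved. The work goes in short steps, Python scripts to look and compute and a tool call to move; the robot and the scene stay as the last step left them, time stands still between calls to the robot, and variables do not carry over. Pictures are saved under pics/ and viewed, and the job is handed in when it is done.

Besides the shell and the picture viewer there is one more tool, called after "Request:" as name([rows], argument=value, ...), one row to a line, values as JSON. move_arm: Moves the arm, as the interface text tells. Its arguments: {"type":"object","properties":{"commands":{"type":"array"},"newtons":{"type":"number"}},"required":["commands"]}

```bash
mkdir -p pics; ls
cat > h.py <<'E'
import numpy as np, cv2
from workcell import telemetry, viewer, ticket
def w(pic,p): return np.array(pic["R"]).T@(np.array(p)-np.array(pic["t"]))
def save(pic,name): cv2.imwrite(f"pics/{name}.png",pic["img"][:,:,::-1])
def lm(pic,names):
    for n in names:
        for d in viewer.landmark_of(pic,n)[:4]:
            print(n,round(float(d["p"]),2),np.round(w(pic,d["point"]),4))
E
python3 - <<'E'
from h import *
o=telemetry.get_obs(); print(o)
N=["rack","keeper_tab","keeper_notch","plate_mid","spare_mid","stand_seat","can","carton","angle"]
for c in ("scene","top"):
    p=viewer.camera(c); save(p,c+"1"); print(c, "cam pos",w(p,[0,0,0])); lm(p,N)
E
```

```text
pics
{'time_s': 0.0, 'joints': array([ 1.09289726e+00,  3.59491195e-01,  1.51145139e+00,  1.35891944e-05,
        1.27251395e+00, -1.15119546e-01]), 'joint_vel': array([-1.21995138e-03,  3.20946833e-04,  1.15186875e-03,  5.57706209e-04,
       -2.30473733e-04, -6.00893621e-05]), 'joint_efforts': array([-2.59739005e-03, -5.27622056e+01, -2.78622848e+01, -2.43946042e-04,
        1.28245668e-02, -3.77762990e-05]), 'ee_pos': array([0.21259034, 0.5602727 , 0.20025466]), 'tcp_rot': array([ 4.31949176e-04,  8.23066455e-01,  5.67944313e-01, -8.25817653e-04]), 'force': array([0.37905996, 0.25818822, 0.31242164]), 'wrist_torque': array([ 0.06029853, -0.00376831,  0.00241115]), 'width': 0.08542722070155263}
scene cam pos [1.12616089 0.82317542 0.78548874]
rack 0.6 [0.531  0.1795 0.    ]
keeper_tab 0.75 [0.6045 0.19   0.1322]
keeper_notch 0.71 [0.5828 0.1919 0.1128]
plate_mid 0.74 [0.5382 0.1467 0.0602]
spare_mid 0.69 [0.5256 0.2148 0.0598]
spare_mid 0.68 [0.3445 0.1995 0.0556]
spare_mid 0.64 [ 0.5033 -0.0179  0.0488]
spare_mid 0.56 [0.3672 0.3588 0.0515]
stand_seat 0.93 [ 0.5195 -0.2781  0.0359]
stand_seat 0.15 [0.5252 0.2181 0.0587]
can 0.87 [7.96e-01 1.48e-02 5.00e-04]
carton 0.71 [ 0.553   0.4019 -0.001 ]
angle 0.64 [ 0.5692 -0.4271 -0.0018]
top cam pos [ 3.17772254e-01 -3.45745375e-04  1.29030480e+00]
rack 0.75 [ 5.338e-01  1.825e-01 -4.000e-04]
keeper_tab 0.58 [0.6014 0.191  0.1346]
keeper_notch 0.56 [0.5861 0.1907 0.1119]
plate_mid 0.66 [0.5326 0.1514 0.0582]
spare_mid 0.9 [0.3722 0.3623 0.0525]
spare_mid 0.71 [ 0.5074 -0.0151  0.05  ]
spare_mid 0.53 [0.526  0.2179 0.0615]
spare_mid 0.53 [0.3443 0.1998 0.0506]
stand_seat 0.74 [ 0.524  -0.2728  0.0312]
can 0.6 [ 0.7934  0.0125 -0.001 ]
can 0.4 [ 5.508e-01  4.065e-01 -3.000e-04]
carton 0.96 [5.509e-01 4.069e-01 4.000e-04]
angle 0.83 [ 0.5672 -0.4258 -0.0009]
```

View pics/scene1.png

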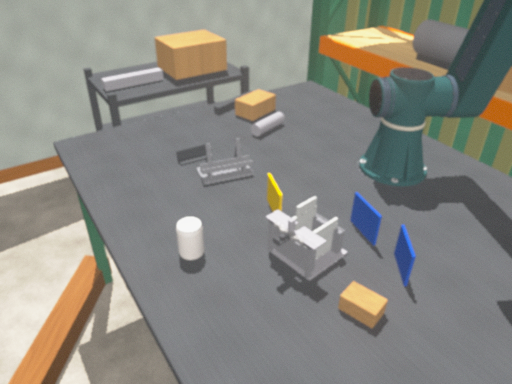

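View pics/top1.png

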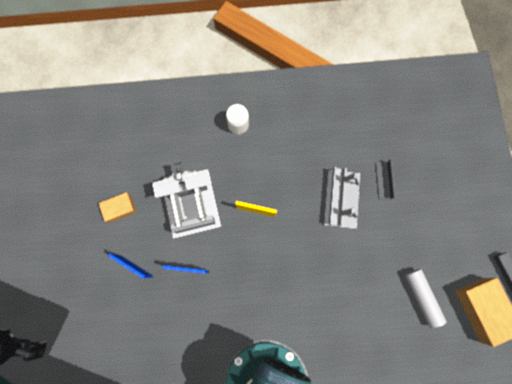

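Run:
```python
from h import *
p=viewer.camera("top"); K=np.array(p["camera_matrix"]);D=np.array(p["dist_coeffs"])
q=viewer.camera("scene")
im=np.hstack([cv2.resize(p["img"][140:250,130:240],(396,396),interpolation=cv2.INTER_CUBIC),cv2.resize(p["img"][140:250,300:410],(396,396),interpolation=cv2.INTER_CUBIC)])
cv2.imwrite("pics/z1.png",im[:,:,::-1])
im=np.hstack([cv2.resize(q["img"][180:290,255:365],(396,396),interpolation=cv2.INTER_CUBIC),cv2.resize(q["img"][120:200,170:270],(396,316),interpolation=cv2.INTER_CUBIC)[:].copy() if 0 else cv2.resize(q["img"][110:210,170:270],(396,396),interpolation=cv2.INTER_CUBIC)])
cv2.imwrite("pics/z2.png",im[:,:,::-1])
def cloud(p):
    K=np.array(p["camera_matrix"]);D=np.array(p["dist_coeffs"])
    v,u=np.mgrid[0:384,0:512]; uv=np.stack([u.ravel(),v.ravel()],1).astype(np.float64)
    n=cv2.undistortPoints(uv.reshape(-1,1,2),K,D).reshape(-1,2); z=p["range_z"].ravel().astype(float)
    P=np.c_[n*z[:,None],z]; return ((P-np.array(p["t"]))@np.array(p["R"])),z>0
np.savez("cl.npz",top=cloud(p)[0],sc=cloud(q)[0])
for P,nm in((cloud(p)[0],'top'),(cloud(q)[0],'sc')):
    # keeper strip pts
    def box(c,r,z0,z1): 
        m=(abs(P[:,0]-c[0])<r)&(abs(P[:,1]-c[1])<r)&(P[:,2]>z0)&(P[:,2]<z1); return P[m]
    for z0,z1 in((.004,.012),(.07,.085),(.1,.12),(.13,.16)):
        A=box((.535,.18),.13,z0,z1); 
        if len(A): r=cv2.minAreaRect(A[:,:2].astype(np.float32)*1000); print(nm,z0,z1,len(A),r,A[:,2].mean())
    for z0,z1 in((.015,.04),(.02,.15),(.1,.15)):
        A=box((.522,-.275),.11,z0,z1); r=cv2.minAreaRect(A[:,:2].astype(np.float32)*1000); print(nm,'stand',z0,z1,len(A),r)
```

```text
top 0.004 0.012 1214 ((535.0296630859375, 179.89102172851562), (258.54571533203125, 259.3343505859375), 0.19195584952831268) 0.007512182008659705
top 0.07 0.085 377 ((530.55029296875, 183.84597778320312), (132.1304473876953, 123.99317169189453), 9.059440612792969) 0.07737303741878936
top 0.1 0.12 1048 ((562.8073120117188, 189.0342559814453), (185.21810913085938, 164.24240112304688), 8.640424728393555) 0.1134928399799193
top 0.13 0.16 109 ((549.4212036132812, 161.2017822265625), (143.0030059814453, 26.48917007446289), 26.225051879882812) 0.1402606490364224
top stand 0.015 0.04 421 ((519.6116943359375, -284.4729309082031), (98.2236557006836, 176.81753540039062), 78.36266326904297)
top stand 0.02 0.15 949 ((519.3678588867188, -286.2027587890625), (84.4692611694336, 176.89727783203125), 78.72621154785156)
top stand 0.1 0.15 48 ((516.5264892578125, -295.09075927734375), (9.54642391204834, 118.43634796142578), 78.51600646972656)
sc 0.004 0.012 623 ((582.146240234375, 199.08738708496094), (176.94200134277344, 297.0009460449219), 44.713279724121094) 0.008114331657870554
sc 0.07 0.085 478 ((535.7438354492188, 183.29632568359375), (152.36599731445312, 144.31837463378906), 9.117164611816406) 0.07738411261628973
sc 0.1 0.12 1223 ((560.6810913085938, 199.9757537841797), (162.33660888671875, 186.5905303955078), 73.68297576904297) 0.11287171808382129
sc 0.13 0.16 167 ((549.6469116210938, 160.11505126953125), (142.47962951660156, 27.10439682006836), 26.584182739257812) 0.1386238858857304
sc stand 0.015 0.04 133 ((520.4725341796875, -281.3251037597656), (95.01126098632812, 173.62322998046875), 78.97776794433594)
sc stand 0.02 0.15 770 ((518.937255859375, -285.54095458984375), (86.14810943603516, 176.81869506835938), 78.97776794433594)
sc stand 0.1 0.15 54 ((515.458740234375, -296.22369384765625), (14.853830337524414, 121.49368286132812), 78.8824691772461)
```

View pics/z1.png

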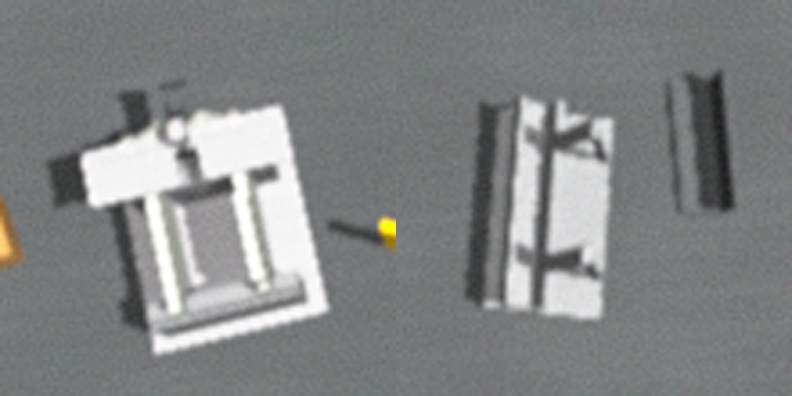

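View pics/z2.png

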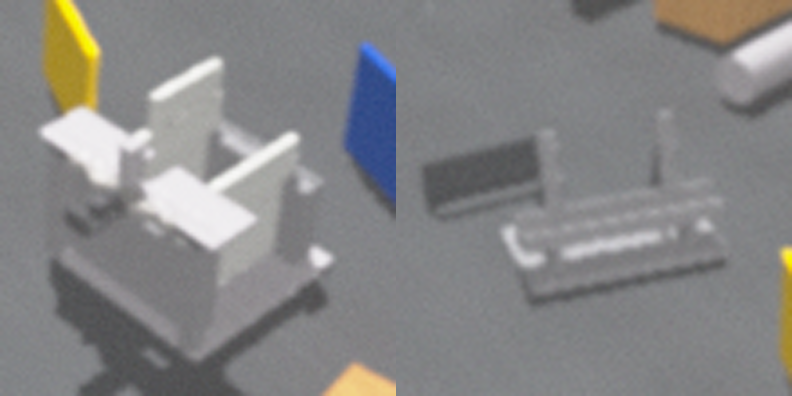

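Run:
```python
from h import *
d=np.load("cl.npz")
c=np.array([.533,.1815]); a=np.radians(8.9)
R=np.array([[np.cos(a),np.sin(a)],[-np.sin(a),np.cos(a)]])
for n in("top","sc"):
    P=d[n]; L=(P[:,:2]-c)@R.T; z=P[:,2]
    def f(nm,m):
        A=L[m]; 
        if len(A)<5: print(n,nm,len(A)); return
        mu=A.mean(0); u,s,v=np.linalg.svd(A-mu,full_matrices=False); print(n,nm,len(A),"mean",np.round(mu*1000,1),"lo",np.round(A.min(0)*1000,1),"hi",np.round(A.max(0)*1000,1),"dir deg",np.round(np.degrees(np.arctan2(v[0][1],v[0][0])),2),"z",round(z[m].mean(),4))
    f("tongue top",(z>.133)&(z<.142)&(abs(L[:,0]+.02)<.045)&(abs(L[:,1]+.036)<.015))
    f("plate top",(z>.104)&(z<.111)&(abs(L[:,0]-.02)<.016)&(abs(L[:,1]+.036)<.015))
    f("spare top",(z>.103)&(z<.112)&(L[:,0]<.035)&(L[:,0]>-.08)&(abs(L[:,1]-.036)<.015))
    f("keeper",(z>.111)&(z<.119)&(L[:,0]>.02)&(L[:,0]<.12)&(abs(L[:,1])<.12))
    f("tab",(z>.143)&(z<.154)&(L[:,0]>.05)&(L[:,0]<.1)&(abs(L[:,1])<.06))
    f("base",(z>.004)&(z<.012)&(abs(L[:,0])<.085)&(abs(L[:,1])<.085))
c=np.array([.522,-.275]); a=np.radians(-11.2)
R=np.array([[np.cos(a),np.sin(a)],[-np.sin(a),np.cos(a)]])
for n in("top","sc"):
    P=d[n]; L=(P[:,:2]-c)@R.T; z=P[:,2]
    def f(nm,m):
        A=L[m]; 
        if len(A)<5: print(n,nm,len(A)); return
        mu=A.mean(0); u,s,v=np.linalg.svd(A-mu,full_matrices=False); print(n,nm,len(A),"mean",np.round(mu*1000,1),"lo",np.round(A.min(0)*1000,1),"hi",np.round(A.max(0)*1000,1),"dir deg",np.round(np.degrees(np.arctan2(v[0][1],v[0][0])),2),"z",round(z[m].mean(),4))
    near=(abs(L[:,0])<.1)&(abs(L[:,1])<.06)
    for z0,z1 in((.02,.03),(.03,.038),(.038,.045),(.045,.06),(.06,.08),(.08,.1),(.1,.115),(.115,.13)): f(f"z{z0}-{z1}",near&(z>z0)&(z<=z1))
```

```text
top tongue top 70 mean [-24.2 -33.9] lo [-57.8 -37.8] hi [ 12.6 -29.8] dir deg -179.87 z 0.1379
top plate top 16 mean [ 25.8 -34.2] lo [  8.7 -37.5] hi [ 34.1 -29.5] dir deg -168.55 z 0.1076
top spare top 96 mean [-15.   38.1] lo [-61.6  34. ] hi [33.9 42.1] dir deg 179.95 z 0.1079
top keeper 800 mean [60.5  2.7] lo [ 20.8 -79.4] hi [119.2  84.8] dir deg 90.21 z 0.115
top tab 25 mean [70.5  2.1] lo [63.3 -3.6] hi [79.4  7.5] dir deg -174.34 z 0.1485
top base 1021 mean [-9.3 -3.7] lo [-83.7 -83.1] hi [59.2 84.9] dir deg 92.49 z 0.008
sc tongue top 80 mean [-21.1 -34.3] lo [-56.4 -40.2] hi [ 12.6 -30.2] dir deg -0.71 z 0.1374
sc plate top 15 mean [ 15.5 -33.9] lo [  7.2 -38.8] hi [ 23.1 -30.6] dir deg -13.46 z 0.1083
sc spare top 98 mean [-15.3  37.7] lo [-61.5  31.1] hi [27.7 42.2] dir deg 0.64 z 0.1077
sc keeper 809 mean [64.   7.3] lo [ 21.6 -83.1] hi [119.9  83.3] dir deg 91.52 z 0.1154
sc tab 34 mean [72.5  2. ] lo [63.  -5.4] hi [79.   7.1] dir deg -15.87 z 0.1477
sc base 603 mean [16.5 40.7] lo [-78.6 -70.4] hi [78.2 83.3] dir deg 145.86 z 0.0082
top z0.02-0.03 15 mean [ -2.1 -1
[... 743 characters left out ...]
[ 3.9 14.4] lo [-64.6 -54.2] hi [85.9 26.1] dir deg 0.65 z 0.0249
sc z0.03-0.038 46 mean [18.   5.4] lo [-87.2 -53.8] hi [86.5 27. ] dir deg -5.52 z 0.0361
sc z0.038-0.045 200 mean [-0.3  9.7] lo [-88.1 -49.7] hi [87.4 32.1] dir deg 0.65 z 0.0417
sc z0.045-0.06 324 mean [0.1 4.7] lo [-89.4 -48.5] hi [87.2 30.3] dir deg -0.02 z 0.0503
sc z0.06-0.08 57 mean [  0.4 -14.3] lo [-63.1 -45.4] hi [59.4 -0.8] dir deg 0.36 z 0.0685
sc z0.08-0.1 66 mean [ -0.4 -16.5] lo [-60.8 -24.8] hi [59.8 -5.4] dir deg -0.59 z 0.0895
sc z0.1-0.115 45 mean [ -0.3 -21.9] lo [-63.  -29.4] hi [ 58.5 -14.6] dir deg -0.95 z 0.1074
sc z0.115-0.13 9 mean [  5.4 -24.2] lo [-59.  -28.6] hi [ 57.7 -19.8] dir deg 1.42 z 0.1169
```

```bash
cat >> h.py <<'E'
from scipy.spatial.transform import Rotation as Ro
A=0.155; C=np.array([.5307,.1832])
ex=np.array([np.cos(A),np.sin(A)]); ey=np.array([-np.sin(A),np.cos(A)])
def rk(x,y,z): return np.r_[C+x*ex+y*ey,z]
# tool frame whose y.. : tool x = +rack y, z down
def down(ang):  # tool x at world angle ang
    c,s=np.cos(ang),np.sin(ang); return np.array([[c,s,0],[s,-c,0],[0,0,-1.]])
RK=down(A+np.pi/2)
def go(p,R):
    o=telemetry.get_obs(); q=np.array(o["tcp_rot"]); R0=Ro.from_quat(q[[1,2,3,0]]).as_matrix()
    sh=R0.T@(np.array(p)-o["ee_pos"])*1000; rv=Ro.from_matrix(R0.T@R).as_rotvec()
    print("t",round(o["time_s"],2),"pos",np.round(o["ee_pos"],4),"w",round(o["width"],4),"F",np.round(o["force"],1)); print("shift",np.round(sh,1),"rot",np.round(rv,3))
E
python3 -c "
from h import *
go(rk(.0735,0,.26),RK)"
```

```text
t 1.1 pos [0.2129 0.5609 0.2011] w 0.0854 F [-0.2  0.9  0.1]
shift [-204.   495.   -58.9] rot [-0.     0.    -0.518]
```

Request:
move_arm([
  [-204,495,-59,0,0,-0.518,0.2],
  [-204,495,-59,0,0,-0.518,0.2],
  [-204,495,-59,0,0,-0.518,0.2],
  [-204,495,-59,0,0,-0.518,0.2],
  [-204,495,-59,0,0,-0.518,0.2],
  [-204,495,-59,0,0,-0.518,0.2],
  [-204,495,-59,0,0,-0.518,0.2],
  [-204,495,-59,0,0,-0.518,0.2],
  [-204,495,-59,0,0,-0.518,0.2],
  [-204,495,-59,0,0,-0.518,0.2],
])

```text
time_s: 2.35
ee_pos: [0.6062, 0.1918, 0.2602]
tcp_rot: [0.001, 0.652, 0.758, 0.0]
force: [0.7, -0.3, -0.6]
width: 0.0513
```

Run:
```python
from h import *
p=viewer.camera("wrist"); save(p,"w1"); print(w(p,[0,0,0]))
lm(p,["keeper_tab","keeper_notch","plate_mid","spare_mid"])
K=np.array(p["camera_matrix"]);D=np.array(p["dist_coeffs"])
v,u=np.mgrid[0:384,0:512]; uv=np.stack([u.ravel(),v.ravel()],1).astype(float)
n=cv2.undistortPoints(uv.reshape(-1,1,2),K,D).reshape(-1,2); z=p["range_z"].ravel().astype(float)
P=(np.c_[n*z[:,None],z]-np.array(p["t"]))@np.array(p["R"])
L=np.c_[(P[:,:2]-C)@ex,(P[:,:2]-C)@ey,P[:,2]]
def f(nm,x0,x1,y0,y1,z0,z1):
    m=(L[:,0]>x0)&(L[:,0]<x1)&(L[:,1]>y0)&(L[:,1]<y1)&(L[:,2]>z0)&(L[:,2]<z1)&(z>0)
    if m.sum()<5: print(nm,m.sum());return
    B=L[m]*1000; print(nm,m.sum(),np.round(np.percentile(B,[1,50,99],axis=0),1).tolist(), np.round(np.polyfit(B[:,0],B[:,1],1)[0],3))
f("tab",.05,.1,-.03,.03,.143,.155)
f("tongue",-.07,.03,-.055,-.015,.132,.145)
f("spare",-.07,.03,.015,.055,.102,.112)
f("keeper",.03,.12,-.1,.1,.111,.119)
go(rk(.0735,0,.122),RK)
```

```text
[0.53546415 0.18027949 0.43169095]
keeper_tab 0.78 [0.6056 0.1926 0.1328]
keeper_notch 0.93 [0.5809 0.1888 0.1086]
plate_mid 0.65 [0.5375 0.1462 0.0603]
spare_mid 0.8 [0.3609 0.3591 0.049 ]
spare_mid 0.74 [0.5242 0.2214 0.0542]
spare_mid 0.68 [ 0.5015 -0.0166  0.0463]
tab 162 [[63.8, -7.0, 143.8], [71.0, -1.6, 147.4], [78.9, 3.7, 148.9]] 0.004
tongue 599 [[-55.7, -42.1, 132.6], [-23.2, -37.9, 136.7], [12.2, -34.1, 138.5]] 0.005
spare 617 [[-60.4, 29.3, 103.4], [-17.3, 33.5, 106.6], [29.0, 37.9, 108.5]] 0.011
keeper 5136 [[36.2, -82.3, 111.8], [59.8, -2.6, 113.7], [102.7, 77.6, 115.5]] 0.015
t 2.6 pos [0.6021 0.1955 0.2599] w 0.0515 F [-0.2  0.2  0.3]
shift [ -1.2   1.1 137.9] rot [-0.001 -0.     0.002]
```

View pics/w1.png

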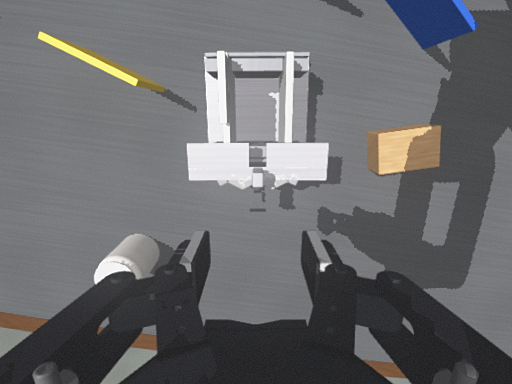

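```bash
cat >> h.py <<'E'
def local(p):
    K=np.array(p["camera_matrix"]);D=np.array(p["dist_coeffs"])
    v,u=np.mgrid[0:384,0:512]; uv=np.stack([u.ravel(),v.ravel()],1).astype(float)
    n=cv2.undistortPoints(uv.reshape(-1,1,2),K,D).reshape(-1,2); z=p["range_z"].ravel().astype(float)
    P=(np.c_[n*z[:,None],z]-np.array(p["t"]))@np.array(p["R"])
    P=P[z>0]
    return np.c_[(P[:,:2]-C)@ex,(P[:,:2]-C)@ey,P[:,2]]
def f(L,nm,x0,x1,y0,y1,z0,z1):
    m=(L[:,0]>x0)&(L[:,0]<x1)&(L[:,1]>y0)&(L[:,1]<y1)&(L[:,2]>z0)&(L[:,2]<z1)
    if m.sum()<5: print(nm,m.sum());return
    B=L[m]*1000; print(nm,m.sum(),np.round(np.percentile(B,[1,50,99],axis=0),1).tolist(), np.round(np.polyfit(B[:,0],B[:,1],1)[0],3))
def rackrep(L):
    f(L,"tab",.05,.1,-.06,.06,.143,.155)
    f(L,"tongue",-.07,.03,-.055,-.015,.132,.145)
    f(L,"spare",-.07,.03,.015,.055,.102,.112)
    f(L,"keeper",.03,.12,-.14,.14,.111,.119)
E
python3 - <<'E'
from h import *
L=local(viewer.camera("wrist")); rackrep(L)
go(rk(.0735,0,.122),RK)
E
```

```text
tab 171 [[64.1, -7.9, 144.9], [71.4, -1.4, 147.3], [79.4, 3.9, 149.2]] 0.0
tongue 595 [[-55.6, -42.2, 133.0], [-23.0, -37.9, 136.7], [12.7, -34.1, 138.6]] 0.007
spare 616 [[-60.4, 29.2, 103.0], [-16.9, 33.5, 106.6], [29.6, 38.0, 108.4]] 0.012
keeper 5108 [[36.0, -82.4, 112.0], [59.4, -2.8, 113.7], [102.6, 78.1, 115.4]] 0.013
t 2.65 pos [0.6022 0.1956 0.26  ] w 0.0516 F [-0.9 -0.2  0.1]
shift [ -1.2   1.  138. ] rot [-0.001 -0.     0.002]
```

```bash
sed -i 's/^A=0.155; C=.*/A=0.161; C=np.array([.5299,.1819])/' h.py
python3 -c "
from h import *
go(rk(.0735,0,.123),RK)"
```

```text
t 2.65 pos [0.6022 0.1956 0.26  ] w 0.0516 F [-0.9 -0.2  0.1]
shift [ -1.9   0.  137. ] rot [-0.001 -0.    -0.004]
```

Request:
move_arm([
  [-2,0,60,0,0,0,0.2],
  [-2,0,100,0,0,0,0.2],
  [-2,0,137,0,0,0,0.2],
  [-2,0,137,0,0,0,0.2],
  [-2,0,137,0,0,0,-1],
  [-2,0,137,0,0,0,-1],
  [-2,0,137,0,0,0,-1],
  [-2,0,137,0,0,0,-1],
], newtons=20)

```text
time_s: 3.65
ee_pos: [0.6029, 0.1937, 0.1238]
tcp_rot: [0.0, 0.65, 0.76, 0.0]
force: [-0.1, 0.7, -0.0]
width: -0.0001
```

Run:
```python
from h import *
print(telemetry.get_obs())
p=viewer.camera("wrist"); save(p,"w2"); rackrep(local(p))
q=viewer.camera("scene"); im=cv2.resize(q["img"][130:290,220:380],(640,640),interpolation=cv2.INTER_CUBIC)[:600]; cv2.imwrite("pics/s2.png",im[:,:,::-1])
```

```text
{'time_s': 3.65, 'joints': array([ 2.01723396e-01,  4.78559052e-01,  1.52070122e+00,  2.62061411e-04,
        1.14163459e+00, -1.52589100e+00]), 'joint_vel': array([ 0.00120528,  0.00475584,  0.00749346, -0.00020059, -0.00067578,
        0.00099845]), 'joint_efforts': array([ 4.52650187e-02, -5.81900740e+01, -2.55464065e+01,  3.59985563e-03,
       -6.92607442e-03,  1.72244986e-04]), 'ee_pos': array([0.60289352, 0.19371868, 0.12384152]), 'tcp_rot': array([1.20499387e-04, 6.49588867e-01, 7.60285583e-01, 3.48438433e-04]), 'force': array([-0.08384352,  0.69550736, -0.03988701]), 'wrist_torque': array([ 0.02377405, -0.00056084, -0.02692204]), 'width': -0.00010841623786407475}
tab 85 [[64.5, -6.6, 143.1], [65.2, -0.7, 145.8], [66.4, 4.6, 147.8]] 0.525
tongue 2183 [[-54.0, -40.7, 132.6], [-22.9, -36.3, 136.7], [13.0, -32.5, 138.3]] -0.007
spare 1924 [[-59.1, 30.8, 102.5], [-19.3, 34.6, 106.6], [29.0, 39.1, 108.3]] -0.005
keeper 13609 [[37.0, -81.1, 111.9], [59.4, -2.0, 113.7], [86.6, 78.8, 115.2]] 0.061
```

View pics/w2.png

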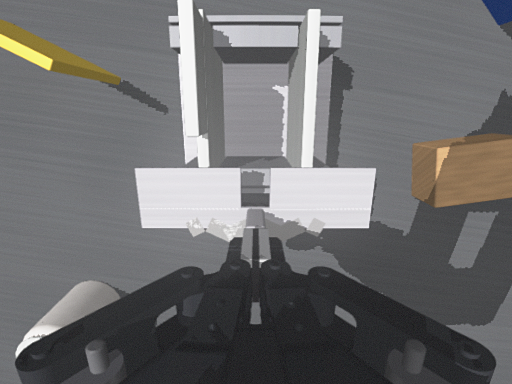

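View pics/s2.png

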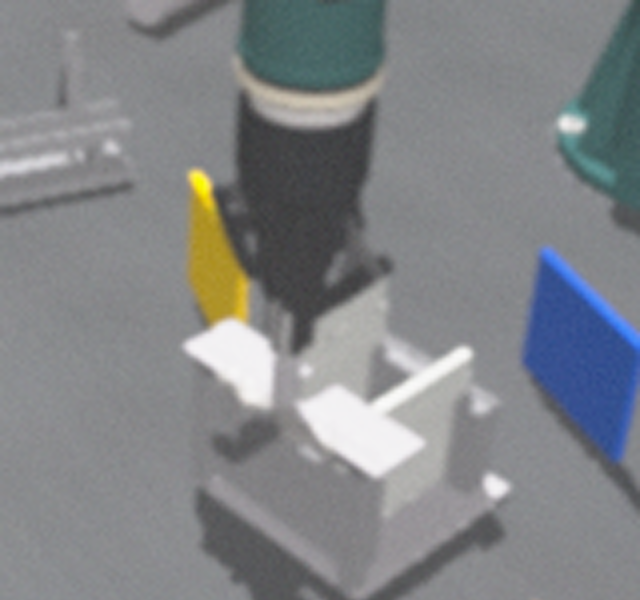

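Run:
```python
import cv2
a=cv2.imread("pics/w2.png"); cv2.imwrite("pics/w2z.png",cv2.resize(a[160:335,160:350],(760,700)[:2] if 0 else (640,590),interpolation=cv2.INTER_CUBIC))
```

```text
(no output)
```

View pics/w2z.png

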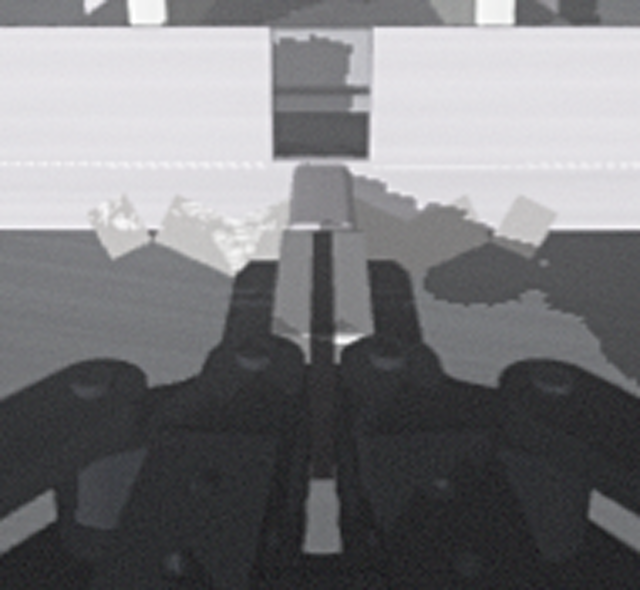

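Run:
```python
from h import *
p=viewer.camera("wrist")
K=np.array(p["camera_matrix"]);D=np.array(p["dist_coeffs"])
print(w(p,[0,0,0]), telemetry.get_obs()["ee_pos"])
for (u,v) in [(256,212),(256,218),(256,224),(256,227),(248,232),(248,240),(248,250),(248,257),(263,240),(255,240),(255,255),(255,268),(235,245),(256,310)]:
    z=float(p["range_z"][v,u]); n=cv2.undistortPoints(np.array([[[u,v]]],float),K,D).ravel()
    X=w(p,[n[0]*z,n[1]*z,z]); print((u,v),np.round([(X[:2]-C)@ex*1000,(X[:2]-C)@ey*1000,X[2]*1000],1))
```

```text
[0.53226642 0.18158724 0.29497405] [0.60250059 0.19354327 0.12321428]
(256, 212) [ 64.9  -0.7 122.7]
(256, 218) [ 65.4  -0.7 132.6]
(256, 224) [ 64.6  -0.7 144.4]
(256, 227) [ 65.2  -0.7 147.5]
(248, 232) [ 62.1  -5.  161.4]
(248, 240) [ 61.9  -4.7 171.4]
(248, 250) [ 62.2  -4.4 181.3]
(248, 257) [ 62.   -4.3 188.1]
(263, 240) [ 62.    2.7 171.3]
(255, 240) [ 62.6  -1.2 170. ]
(255, 255) [ 61.6  -1.2 186.9]
(255, 268) [ 66.7  -1.2 189.3]
(235, 245) [ 65.7 -11.4 169.2]
(256, 310) [245.8  -1.2  -2.6]
```

Run:
```python
from h import *
p=viewer.camera("wrist")
K=np.array(p["camera_matrix"]);D=np.array(p["dist_coeffs"])
for u in (238,243,248,252,262,267):
  for v in range(222,238,2):
    z=float(p["range_z"][v,u]); n=cv2.undistortPoints(np.array([[[u,v]]],float),K,D).ravel()
    X=w(p,[n[0]*z,n[1]*z,z]); print((u,v),np.round([(X[:2]-C)@ex*1000,(X[:2]-C)@ey*1000,X[2]*1000],1),end=' ')
  print()
L=local(viewer.camera("scene"))
for z0 in range(112,190,6):
    f(L,f"{z0}",.045,.105,-.03,.03,z0/1000,z0/1000+.006)
```

```text
(238, 222) [ 75.4 -13.5 114.2] (238, 224) [ 76.9 -13.5 114. ] (238, 226) [ 78.8 -13.6 113.3] (238, 228) [ 80.3 -13.6 113.4] (238, 230) [ 81.5 -13.6 114.2] (238, 232) [ 83.  -13.6 114.3] (238, 234) [ 84.8 -13.7 113.7] (238, 236) [ 86.7 -13.8 113. ] 
(243, 222) [ 75.9 -10.  112.8] (243, 224) [ 76.8  -9.9 114.3] (243, 226) [ 79.  -10.  112.9] (243, 228) [ 80.7 -10.1 112.5] (243, 230) [ 81.8 -10.1 113.5] (243, 232) [ 62.   -7.6 161.2] (243, 234) [ 61.7  -7.5 164.4] (243, 236) [ 62.1  -7.4 166. ] 
(248, 222) [ 65.2  -5.6 139.2] (248, 224) [ 65.   -5.5 142.9] (248, 226) [ 64.8  -5.4 146.5] (248, 228) [ 62.   -5.1 155.9] (248, 230) [ 61.7  -5.  159.2] (248, 232) [ 62.   -5.  161.2] (248, 234) [ 61.5  -4.9 165. ] (248, 236) [ 61.6  -4.8 167. ] 
(252, 222) [ 65.1  -3.2 139.5] (252, 224) [ 64.9  -3.1 143.2] (252, 226) [ 65.2  -3.1 145.6] (252, 228) [ 62.   -2.9 156.1] (252, 230) [ 62.1  -2.9 158.5] (252, 232) [ 62.   -2.9 161.2] (252, 234) [ 61.8  -2.8 164.2] (252, 236) [ 61.7  -2.8 166.8] 
(262, 222) [ 65.1   2.9 139.6] (262, 224) [ 64.9   2.8 143.4] (262, 226) [ 65.3   2.8 145.4] (262, 228) 
[... 695 characters left out ...]
 -0.423
136 15 [[66.3, -6.5, 136.4], [80.1, 3.7, 138.9], [81.9, 5.4, 141.5]] -0.394
142 14 [[68.6, -6.9, 143.1], [79.1, 3.1, 145.0], [82.4, 6.4, 147.9]] -0.615
148 14 [[66.6, -5.7, 148.1], [76.9, 2.4, 148.8], [83.0, 7.9, 152.6]] -0.171
154 10 [[69.8, -8.6, 154.1], [83.6, 2.5, 158.1], [84.7, 5.9, 159.8]] -0.473
160 19 [[67.1, -11.2, 160.9], [81.2, 6.4, 164.3], [85.7, 12.3, 165.9]] -0.691
166 25 [[68.4, -13.9, 166.1], [81.0, 5.0, 168.6], [85.8, 13.6, 171.9]] -0.794
172 25 [[67.9, -12.8, 172.3], [80.4, 6.5, 175.3], [86.1, 13.1, 177.9]] -0.687
178 22 [[69.6, -12.3, 178.3], [80.7, 6.5, 180.8], [85.5, 13.7, 183.7]] -1.151
184 22 [[72.8, -13.6, 184.2], [82.5, 5.9, 186.8], [86.4, 13.2, 189.5]] -0.96
```

Request:
move_arm([
  [0,0,0,0,0,0,0.2],
  [0,0,0,0,0,0,0.2],
  [0,0,0,0,0,0,0.2],
  [0,0,15,0,0,0,0.2],
  [0,0,28,0,0,0,0.2],
  [0,0,28,0,0,0,0.2],
])

```text
time_s: 4.65
ee_pos: [0.6007, 0.1932, 0.0929]
tcp_rot: [-0.001, 0.65, 0.76, -0.002]
force: [0.1, -0.4, 0.8]
width: 0.0513
```

Request:
move_arm([
  [0,0,0,0,0,0,-1],
  [0,0,0,0,0,0,-1],
  [0,0,0,0,0,0,-1],
  [0,0,0,0,0,0,-1],
], newtons=20)

```text
time_s: 5.15
ee_pos: [0.6009, 0.1932, 0.0931]
tcp_rot: [-0.001, 0.65, 0.76, -0.002]
force: [0.8, -0.3, -0.3]
width: 0.0117
```

Request:
move_arm([
  [-12,0,0,0,0,0,-1],
  [-24,0,0,0,0,0,-1],
  [-36,0,0,0,0,0,-1],
  [-36,0,0,0,0,0,-1],
  [-36,0,0,0,0,0,0],
  [-36,0,0,0,0,0,0],
  [-36,0,-80,0,0,0,0],
  [-36,0,-160,0,0,0,0],
  [-36,0,-160,0,0,0,0],
  [-36,0,-160,0,0,0,0],
])

```text
time_s: 6.4
ee_pos: [0.6097, 0.1583, 0.2574]
tcp_rot: [0.001, 0.649, 0.76, 0.001]
force: [0.1, 0.2, -0.5]
width: 0.0429
```

Run:
```python
from h import *
p=viewer.camera("wrist"); save(p,"w3"); rackrep(local(p))
q=viewer.camera("top"); L=local(q); rackrep(L)
go(rk(-.015,-.036,.17),RK)
```

```text
tab 163 [[64.6, -43.0, 143.6], [71.5, -37.6, 147.5], [79.5, -32.3, 149.2]] -0.002
tongue 583 [[-54.6, -40.4, 135.1], [-21.7, -37.1, 136.7], [13.5, -33.2, 138.4]] -0.004
spare 666 [[-59.6, 30.2, 102.6], [-17.7, 34.1, 106.6], [28.9, 38.7, 108.5]] -0.011
keeper 5317 [[36.6, -117.7, 111.9], [60.8, -27.2, 113.7], [103.3, 42.6, 115.4]] 0.231
tab 0
tongue 0
spare 0
keeper 594 [[38.4, -115.4, 111.2], [61.8, -57.2, 114.8], [100.0, 59.9, 118.7]] 0.32
t 6.5 pos [0.6069 0.1579 0.2531] w 0.0425 F [-0.1 -0.7 -0.1]
shift [ -0.3 -86.9  83.4] rot [-0.004  0.    -0.004]
```

View pics/w3.png

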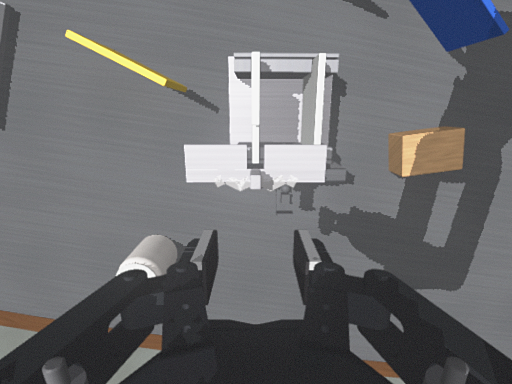

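Request:
move_arm([
  [-1,-87,40,0,0,0,0],
  [-1,-87,40,0,0,0,0],
  [-1,-87,40,0,0,0,0],
  [-1,-87,83,0,0,0,0],
  [-1,-87,83,0,0,0,0],
])

```text
time_s: 7.12
ee_pos: [0.5187, 0.1428, 0.1674]
tcp_rot: [-0.003, 0.65, 0.76, -0.004]
force: [-0.4, 0.2, -0.7]
width: 0.0429
```

Run:
```python
from h import *
p=viewer.camera("wrist"); save(p,"w4"); 
go(rk(-.015,-.0365,.074),RK)
```

```text
t 7.17 pos [0.5201 0.1431 0.1692] w 0.0425 F [ 0.5 -0.4  0. ]
shift [ 0.3  1.6 95.2] rot [-0.008  0.    -0.004]
```

View pics/w4.png

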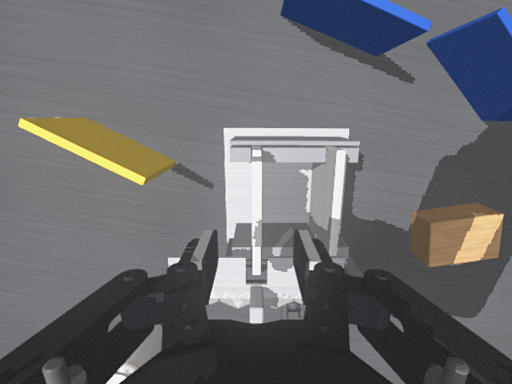

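The tongue (col ~256) lies centred between the open fingers, and the keeper's notch is above it. I'll descend and grip.

Request:
move_arm([
  [0,1,50,0,0,0,0],
  [0,1,95,0,0,0,0],
  [0,1,95,0,0,0,0],
  [0,1,95,0,0,0,0],
  [0,1,95,0,0,0,-1],
  [0,1,95,0,0,0,-1],
  [0,1,95,0,0,0,-1],
  [0,1,95,0,0,0,-1],
], newtons=70)

```text
time_s: 8.18
ee_pos: [0.5219, 0.1436, 0.076]
tcp_rot: [-0.001, 0.65, 0.76, -0.002]
force: [-1.6, 1.9, 5.7]
width: 0.0071
```

Run:
```python
from h import *
p=viewer.camera("wrist"); save(p,"w5"); 
go(rk(-.015,-.0365,.074),RK)
```

```text
t 8.22 pos [0.5219 0.1436 0.076 ] w 0.0069 F [-1.1 -0.   5.6]
shift [ 0.1 -0.9  2. ] rot [-0.004 -0.    -0.004]
```

View pics/w5.png

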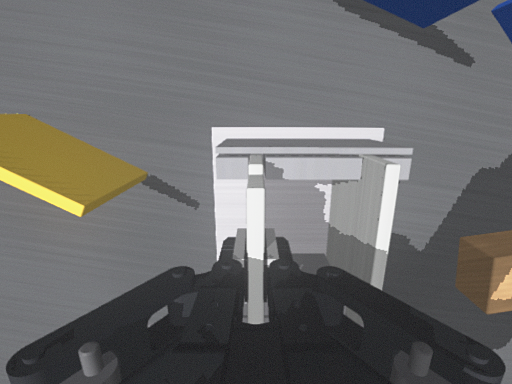

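Request:
move_arm([
  [0,0,-10,0,0,0,-1],
  [0,0,-25,0,0,0,-1],
  [0,0,-45,0,0,0,-1],
  [0,0,-65,0,0,0,-1],
  [0,0,-85,0,0,0,-1],
  [0,0,-105,0,0,0,-1],
  [0,0,-130,0,0,0,-1],
  [0,0,-160,0,0,0,-1],
  [0,0,-175,0,0,0,-1],
  [0,0,-175,0,0,0,-1],
])

```text
time_s: 9.48
ee_pos: [0.5232, 0.1437, 0.2522]
tcp_rot: [-0.001, 0.65, 0.76, -0.001]
force: [0.5, -0.1, -4.1]
width: 0.0067
```

Run:
```python
from h import *
p=viewer.camera("scene"); save(p,"s6"); L=local(p)
f(L,"plate face",-.1,.08,-.06,-.01,.16,.25)
p=viewer.camera("wrist"); save(p,"w6")
go(rk(-.015,-.0365,.25),RK)
```

```text
plate face 754 [[-56.8, -40.1, 186.5], [8.3, -33.6, 218.5], [62.4, -30.9, 249.3]] -0.014
t 9.57 pos [0.5218 0.1435 0.2501] w 0.0069 F [ 0.8  0.3 -4. ]
shift [ 0.1 -0.8  0.2] rot [-0.006 -0.    -0.004]
```

View pics/s6.png

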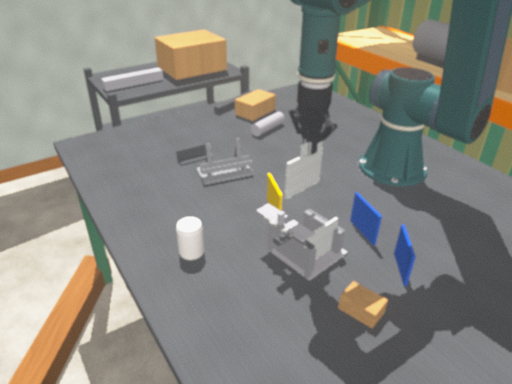

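View pics/w6.png

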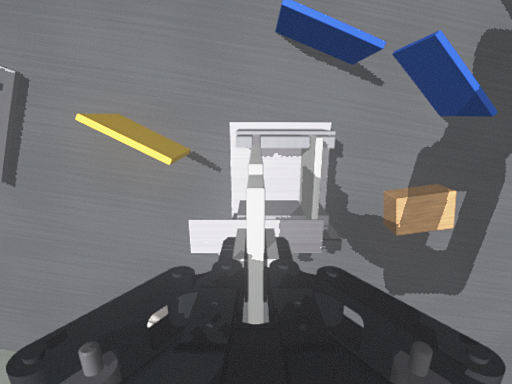

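```bash
cat >> h.py <<'E'
S=np.array([.5216,-.2755,.034]); SA=np.radians(-11.2)
G=np.array([0,.0146,.068])  # plate origin in tool
def stand(x,y,z,tilt=15):
    Rs=Ro.from_euler('z',SA).as_matrix()@Ro.from_euler('x',np.radians(15)).as_matrix()
    o=S+Rs@np.array([x,y,z])
    Rp=Ro.from_euler('z',SA).as_matrix()@Ro.from_euler('x',np.radians(tilt)).as_matrix()
    Rt=np.c_[Rp[:,1],Rp[:,0],-Rp[:,2]]
    return o-Rt@G,Rt
E
python3 -c "
from h import *
o=telemetry.get_obs();q=o['tcp_rot'];R0=Ro.from_quat(q[[1,2,3,0]]).as_matrix();P=o['ee_pos']+R0@G;print('plate origin now',P,(P[:2]-C)@ex,(P[:2]-C)@ey)
go(*stand(0,.008,.10)); print(stand(0,.008,.1)[0])"
```

```text
plate origin now [0.5358147  0.14575682 0.1820628 ] 4.426199291042967e-05 -0.03662391784858018
t 9.57 pos [0.5218 0.1435 0.2501] w 0.0069 F [ 0.8  0.3 -4. ]
shift [-442.4  -91.4   52.3] rot [-0.052  0.26   0.349]
[ 0.50033336 -0.30773744  0.19834609]
```

Request:
move_arm([
  [-40,0,-5,0,0,0,-1],
  [-90,-10,-5,0,0,0.05,-1],
  [-140,-20,-5,0,0.05,0.1,-1],
  [-190,-30,0,-0.01,0.1,0.17,-1],
  [-240,-45,5,-0.02,0.13,0.23,-1],
  [-290,-60,10,-0.03,0.18,0.29,-1],
  [-340,-75,20,-0.05,0.22,0.33,-1],
  [-390,-85,30,-0.052,0.26,0.349,-1],
  [-430,-91,42,-0.052,0.26,0.349,-1],
  [-442,-91,52,-0.052,0.26,0.349,-1],
])

```text
time_s: 10.82
ee_pos: [0.4997, -0.3101, 0.1962]
tcp_rot: [-0.083, 0.767, 0.628, 0.1]
force: [0.1, 0.3, -4.4]
width: 0.0069
```

Request:
move_arm([
  [0,0,0,0,0,0,-1],
  [0,0,0,0,0,0,-1],
])

```text
time_s: 11.08
ee_pos: [0.4993, -0.3086, 0.1957]
tcp_rot: [-0.085, 0.767, 0.628, 0.1]
force: [-0.0, -0.9, -4.1]
width: 0.0069
```

Run:
```python
from h import *
Rs=Ro.from_euler('z',SA).as_matrix()@Ro.from_euler('x',np.radians(15)).as_matrix()
go(*stand(0,.008,.10))
def loc(p):
    K=np.array(p["camera_matrix"]);D=np.array(p["dist_coeffs"])
    v,u=np.mgrid[0:384,0:512]; uv=np.stack([u.ravel(),v.ravel()],1).astype(float)
    n=cv2.undistortPoints(uv.reshape(-1,1,2),K,D).reshape(-1,2); z=p["range_z"].ravel().astype(float)
    P=(np.c_[n*z[:,None],z]-np.array(p["t"]))@np.array(p["R"])
    return (P-S)@Rs, z>0
def fit(nm,B,ax=1):
    # plane/percentiles
    if len(B)<8: print(nm,len(B)); return
    o=[i for i in range(3) if i!=ax]
    X=np.c_[B[:,o],np.ones(len(B))]; c=np.linalg.lstsq(X,B[:,ax],rcond=None)[0]
    r=B[:,ax]-X@c; k=abs(r)<.004
    c=np.linalg.lstsq(X[k],B[k,ax],rcond=None)[0]
    print(nm,len(B),"pct",np.round(np.percentile(B,[1,50,99],axis=0)*1000,1).tolist(),"plane",np.round(c,4))
for c in("scene","top","wrist"):
    p=viewer.camera(c); save(p,"p7"+c); L,ok=loc(p); 
    for d in viewer.silhouettes(p,"plate")[:2]:
        m=d["pixels"].ravel()&ok; fit(c+" plate p%.2f"%d["p"],L[m])
    lm(p,["plate_mid","stand_seat"])
print("expected plate mid",S+Rs@[0,.008,.15])
```

```text
t 11.07 pos [ 0.4993 -0.3086  0.1957] w 0.0069 F [-0.  -0.9 -4.1]
shift [ 1.6  0.8 -2.3] rot [-0.003 -0.001 -0.003]
scene plate p0.73 1278 pct [[-142.0, -486.1, 93.7], [-3.4, 9.3, 156.6], [58.6, 16.7, 227.4]] plane [ 0.8328  0.4094 -0.0589]
scene plate p0.22 859 pct [[-91.6, 209.0, -112.9], [-5.0, 456.0, -38.5], [29.8, 518.9, -3.4]] plane [-0.4877  0.7967  0.4672]
plate_mid 0.97 [ 0.5188 -0.3093  0.1804]
plate_mid 0.49 [ 0.5339  0.1792 -0.    ]
stand_seat 0.83 [ 0.5194 -0.2768  0.0397]
stand_seat 0.49 [0.5214 0.2172 0.0623]
top plate p0.75 800 pct [[-59.9, -45.0, -8.9], [-12.8, 11.7, 151.4], [57.3, 14.2, 228.1]] plane [0.0068 0.0147 0.0093]
plate_mid 0.89 [ 0.5069 -0.302   0.1791]
stand_seat 0.78 [ 0.5234 -0.2738  0.0294]
wrist plate p0.76 2910 pct [[-60.9, 0.4, 104.9], [-35.0, 4.1, 227.7], [11.8, 8.1, 229.1]] plane [-0.0021 -0.004   0.0051]
stand_seat 0.95 [ 0.5231 -0.2745  0.0342]
expected plate mid [ 0.5155602  -0.30600324  0.18095943]
```

View pics/p7scene.png

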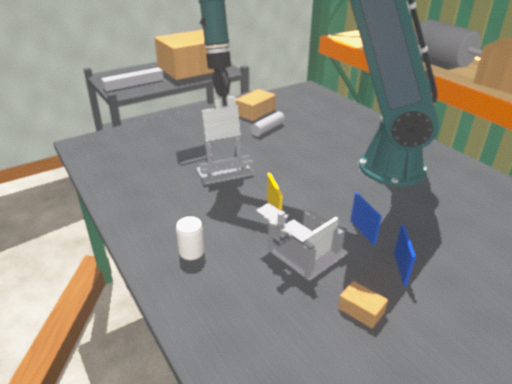

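View pics/p7wrist.png

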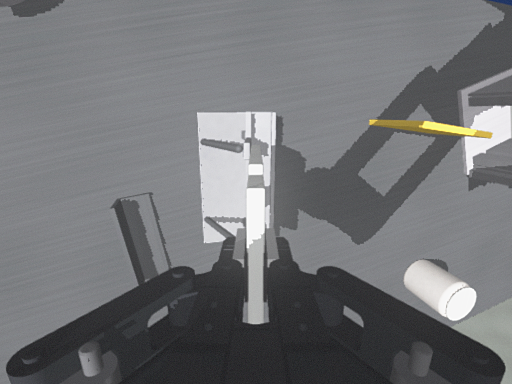

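Run:
```python
from h import *
d=np.load("cl.npz")
Rs=Ro.from_euler('z',SA).as_matrix()@Ro.from_euler('x',np.radians(15)).as_matrix()
for n in("top","sc"):
    L=(d[n]-S)@Rs*1000
    def r(nm,x0,x1,y0,y1,z0,z1):
        m=(abs(L[:,0])>x0)&(abs(L[:,0])<x1)&(L[:,1]>y0)&(L[:,1]<y1)&(L[:,2]>z0)&(L[:,2]<z1); B=L[m]
        if len(B)>3: print(n,nm,len(B),np.round(np.percentile(B,[5,25,50,75,95],axis=0)[:,1:],1).tolist())
    r("uprights",44,60,-9,9,25,82); r("ledge",0,85,4,20,-6,6); r("lip",0,85,18,40,6,14); r("strip top",0,85,-20,6,16,24)
```

```text
top uprights 99 [[-1.4, 27.9], [0.5, 41.6], [1.3, 56.9], [1.9, 72.7], [3.0, 80.6]]
top ledge 265 [[4.7, -4.3], [7.7, -2.3], [12.0, -0.8], [15.9, 0.9], [19.2, 3.2]]
top lip 93 [[25.7, 6.2], [27.1, 7.5], [28.9, 9.0], [30.3, 10.0], [31.5, 12.6]]
top strip top 114 [[-4.3, 16.5], [-1.9, 17.7], [-0.1, 19.2], [1.6, 20.8], [3.0, 22.6]]
sc uprights 154 [[-5.9, 26.3], [-3.6, 37.9], [-1.3, 52.6], [0.9, 66.8], [4.0, 78.1]]
sc lip 95 [[23.0, 6.5], [25.9, 8.1], [27.6, 9.4], [29.8, 10.9], [32.1, 12.3]]
sc strip top 103 [[-6.2, 16.3], [-3.9, 17.8], [-1.9, 19.6], [0.4, 21.4], [3.0, 22.6]]
```

```bash
python3 -c "
from h import *
go(*stand(0.001,.0095,.005))"
```

```text
t 11.68 pos [ 0.4997 -0.3101  0.1963] w 0.0071 F [ 0.3  0.5 -3.2]
shift [ 4.4  1.3 93.7] rot [-0.001  0.    -0.003]
```

Request:
move_arm([
  [3,1,15,0,0,0,-1],
  [4,1,35,0,0,0,-1],
  [4,1,55,0,0,0,-1],
  [4,1,70,0,0,0,-1],
  [4,1,80,0,0,0,-1],
  [4,1,88,0,0,0,-1],
  [4,1,92,0,0,0,-1],
  [4,1,92,0,0,0,-1],
])

```text
time_s: 12.68
ee_pos: [0.506, -0.2832, 0.1085]
tcp_rot: [-0.083, 0.767, 0.628, 0.1]
force: [0.2, 0.3, -4.2]
width: 0.0071
```

Run:
```python
from h import *
go(*stand(0.001,.0095,0))
Rs=Ro.from_euler('z',SA).as_matrix()@Ro.from_euler('x',np.radians(15)).as_matrix()
C0=C
for c in("scene","top"):
    p=viewer.camera(c); save(p,"p8"+c)
    K=np.array(p["camera_matrix"]);D=np.array(p["dist_coeffs"])
    v,u=np.mgrid[0:384,0:512]; uv=np.stack([u.ravel(),v.ravel()],1).astype(float)
    n=cv2.undistortPoints(uv.reshape(-1,1,2),K,D).reshape(-1,2); z=p["range_z"].ravel().astype(float)
    L=((np.c_[n*z[:,None],z]-np.array(p["t"]))@np.array(p["R"])-S)@Rs*1000
    for zz in ((20,100),(105,135)):
        m=(abs(L[:,0])<70)&(abs(L[:,1])<25)&(L[:,2]>zz[0])&(L[:,2]<zz[1]); print(c,zz,m.sum(),np.round(np.percentile(L[m],[2,50,98],axis=0),1).tolist())
    im=p["img"]; cr=im[130:230,170:270] if c=="scene" else im[140:240,290:390]
    cv2.imwrite(f"pics/z8{c}.png",cv2.resize(cr,(500,500),interpolation=cv2.INTER_CUBIC)[:,:,::-1])
```

```text
t 12.68 pos [ 0.506  -0.2832  0.1085] w 0.0071 F [ 0.2  0.3 -4.2]
shift [0.4 0.2 6.7] rot [-0.001  0.    -0.003]
scene (20, 100) 835 [[-57.6, 3.3, 21.4], [2.9, 11.9, 60.5], [59.7, 17.3, 98.5]]
scene (105, 135) 191 [[-53.5, 5.0, 106.1], [-12.9, 13.0, 118.4], [49.0, 24.2, 134.2]]
top (20, 100) 402 [[-58.2, -1.0, 22.5], [2.9, 14.4, 61.0], [58.7, 17.0, 98.3]]
top (105, 135) 118 [[-56.4, 7.0, 105.4], [-30.1, 14.2, 115.8], [55.5, 22.1, 134.8]]
```

View pics/z8scene.png

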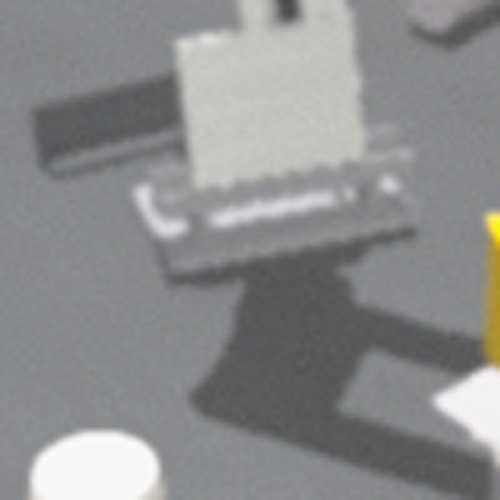

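View pics/z8top.png

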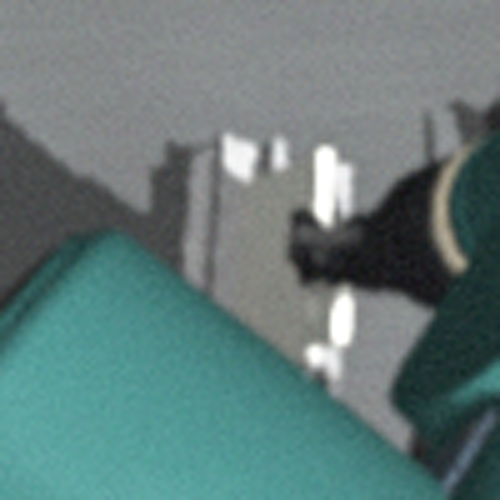

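Request:
move_arm([
  [-2,0,3,0,0,0,-1],
  [-4,0,5,0,0,0,-1],
  [-4,0,6,0,0,0,-1],
  [-4,0,6,0,0,0,-1],
])

```text
time_s: 13.28
ee_pos: [0.5057, -0.2857, 0.1019]
tcp_rot: [-0.083, 0.767, 0.628, 0.1]
force: [0.4, 0.6, -3.6]
width: 0.0071
```

Request:
move_arm([
  [-0.5,0,1,0,0,0,-1],
  [-0.5,0,2,0,0,0,-1],
  [-0.5,0,2,0,0,0,-1],
])

```text
time_s: 13.65
ee_pos: [0.506, -0.2861, 0.1008]
tcp_rot: [-0.083, 0.767, 0.628, 0.1]
force: [-1.8, -1.2, 6.1]
width: 0.0067
```

Request:
move_arm([
  [0,0,0,0,0,0,-0.7],
  [0,0,0,0,0,0,-0.5],
  [0,0,0,0,0,0,-0.2],
  [0,0,0,0,0,0,-0.1],
  [0,0,0,0,0,0,-0.1],
])

```text
time_s: 14.28
ee_pos: [0.506, -0.286, 0.1008]
tcp_rot: [-0.083, 0.767, 0.628, 0.1]
force: [0.1, 0.1, 0.6]
width: 0.0386
```

```bash
cat >> h.py <<'E'
def platerep(tag,cams=("scene","top","wrist")):
    Rs=Ro.from_euler('z',SA).as_matrix()@Ro.from_euler('x',np.radians(15)).as_matrix()
    for c in cams:
        p=viewer.camera(c); save(p,tag+c)
        K=np.array(p["camera_matrix"]);D=np.array(p["dist_coeffs"])
        v,u=np.mgrid[0:384,0:512]; uv=np.stack([u.ravel(),v.ravel()],1).astype(float)
        n=cv2.undistortPoints(uv.reshape(-1,1,2),K,D).reshape(-1,2); z=p["range_z"].ravel().astype(float)
        L=((np.c_[n*z[:,None],z]-np.array(p["t"]))@np.array(p["R"])-S)@Rs*1000
        for zz in ((30,100),(102,140)):
            m=(abs(L[:,0])<75)&(abs(L[:,1])<25)&(L[:,2]>zz[0])&(L[:,2]<zz[1])&(z>0)
            if m.sum()<9: continue
            B=L[m]; X=np.c_[B[:,0],B[:,2],np.ones(len(B))]; k=np.ones(len(B),bool)
            for _ in range(5): co=np.linalg.lstsq(X[k],B[k,1],rcond=None)[0]; k=abs(B[:,1]-X@co)<4
            print(c,zz,m.sum(),np.round(np.percentile(B,[2,50,98],axis=0),1).tolist(),"plane y=ax+bz+c",np.round(co,3),k.sum())
        lm(p,["plate_mid"])
    print("nominal mid",S+Rs@[0,.004,.05])
E
python3 -c "
from h import *
print(telemetry.get_obs()['width'],telemetry.get_obs()['force']); platerep('q9')"
```

```text
0.03860133552596371 [0.07172791 0.10698094 0.59298257]
scene (30, 100) 714 [[-56.5, 1.2, 31.6], [2.4, 7.1, 65.0], [60.1, 12.9, 98.5]] plane y=ax+bz+c [-0.014 -0.014  8.197] 592
scene (102, 140) 148 [[-53.6, -20.0, 102.5], [-5.2, 7.0, 119.7], [15.8, 13.9, 137.1]] plane y=ax+bz+c [-9.0000e-03 -4.0000e-02  1.1619e+01] 110
plate_mid 0.76 [ 0.5208 -0.2887  0.0848]
top (30, 100) 255 [[-42.2, 2.5, 31.2], [29.1, 9.3, 67.2], [59.8, 11.8, 99.7]] plane y=ax+bz+c [-8.0000e-03 -1.0000e-02  1.0159e+01] 243
top (102, 140) 116 [[-53.7, -17.0, 102.2], [-30.6, 8.1, 120.1], [25.9, 11.4, 135.3]] plane y=ax+bz+c [-0.035 -0.074 16.187] 83
plate_mid 0.75 [ 0.5165 -0.2807  0.0861]
wrist (30, 100) 1444 [[-61.1, -24.0, 36.6], [-53.7, -5.8, 69.0], [51.3, 6.3, 99.4]] plane y=ax+bz+c [-8.000e-03  5.150e-01 -4.795e+01] 1013
wrist (102, 140) 4621 [[-54.4, -21.9, 104.3], [-22.1, 2.0, 128.9], [10.7, 24.0, 137.3]] plane y=ax+bz+c [-0.008 -0.     2.323] 2569
nominal mid [ 0.51983689 -0.28440437  0.08333157]
```

View pics/q9wrist.png

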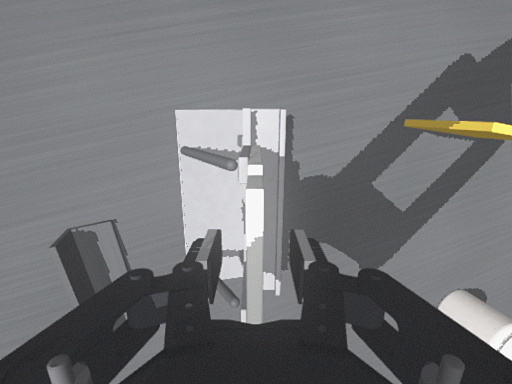

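Request:
move_arm([
  [0,0,-20,0,0,0,-0.1],
  [0,0,-50,0,0,0,-0.1],
  [0,0,-90,0,0,0,-0.1],
  [0,0,-130,0,0,0,-0.1],
  [0,0,-160,0,0,0,-0.1],
  [0,0,-160,0,0,0,-0.1],
])

```text
time_s: 15.32
ee_pos: [0.499, -0.3283, 0.2578]
tcp_rot: [-0.08, 0.767, 0.628, 0.101]
force: [0.2, -0.4, -0.4]
width: 0.0385
```

```bash
python3 -c "
from h import *
platerep('q10'); go(rk(.0735,-.0365,.26),RK)"
```

```text
scene (30, 100) 715 [[-56.1, 0.9, 31.8], [2.6, 7.0, 65.4], [59.9, 12.8, 98.2]] plane y=ax+bz+c [-3.000e-03  8.000e-03  6.619e+00] 600
scene (102, 140) 198 [[-52.1, 1.1, 102.3], [-17.8, 6.7, 117.2], [16.7, 13.0, 132.4]] plane y=ax+bz+c [ 6.0000e-03 -6.6000e-02  1.4562e+01] 166
plate_mid 0.81 [ 0.5218 -0.286   0.0832]
top (30, 100) 489 [[-59.2, 0.9, 31.8], [-1.6, 9.4, 68.4], [57.6, 11.8, 99.3]] plane y=ax+bz+c [-7.00e-03 -6.00e-03  9.85e+00] 454
top (102, 140) 183 [[-53.5, 2.3, 103.6], [-19.2, 9.1, 122.6], [15.2, 11.5, 131.8]] plane y=ax+bz+c [-1.000e-02 -9.700e-02  2.024e+01] 160
plate_mid 0.69 [ 0.5164 -0.2783  0.0822]
plate_mid 0.28 [0.5249 0.2185 0.0574]
wrist (30, 100) 557 [[-61.1, -24.1, 40.4], [37.3, -3.8, 83.4], [57.7, 5.4, 99.8]] plane y=ax+bz+c [-9.0000e-03  5.2600e-01 -4.9172e+01] 461
wrist (102, 140) 557 [[-54.4, -1.1, 119.9], [-21.7, 2.2, 129.0], [13.8, 6.1, 130.5]] plane y=ax+bz+c [-0.005  0.011  1.104] 557
nominal mid [ 0.51983689 -0.28440437  0.08333157]
t 15.62 pos [ 0.4974 -0.3256  0.254 ] w 0.0388 F [-1.   0.4  0.2]
shift [480.3  13.8 122.8] rot [ 0.045 -0.26  -0.357]
```

View pics/q10scene.png

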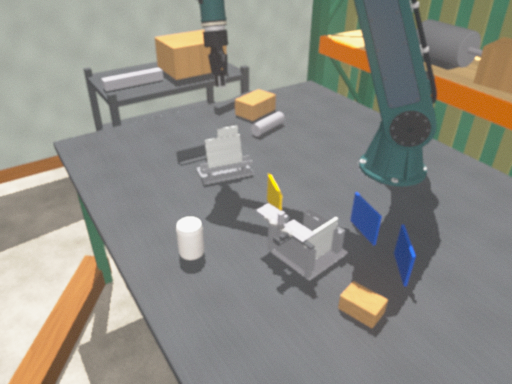

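Request:
move_arm([
  [60,0,5,0,0,0,-0.1],
  [120,2,20,0,-0.05,-0.05,-0.1],
  [180,5,35,0.01,-0.1,-0.12,-0.1],
  [240,7,55,0.02,-0.15,-0.2,-0.1],
  [300,9,70,0.03,-0.2,-0.28,-0.1],
  [360,11,88,0.045,-0.26,-0.357,-0.1],
  [420,13,107,0.045,-0.26,-0.357,-0.1],
  [480,14,123,0.045,-0.26,-0.357,-0.1],
  [480,14,123,0.045,-0.26,-0.357,-0.1],
  [480,14,123,0.045,-0.26,-0.357,-0.1],
])

```text
time_s: 16.88
ee_pos: [0.6078, 0.1574, 0.2587]
tcp_rot: [-0.001, 0.648, 0.762, -0.001]
force: [-0.1, -0.2, -0.1]
width: 0.0386
```

```bash
python3 -c "
from h import *
p=viewer.camera('wrist'); save(p,'w11'); rackrep(local(p))
go(rk(.0735,-.0365,.093),RK)"
```

```text
tab 159 [[64.6, -42.6, 143.7], [71.8, -37.2, 147.4], [79.5, -31.8, 148.9]] -0.003
tongue 0
spare 639 [[-59.1, 30.2, 102.5], [-17.9, 34.1, 106.5], [28.7, 38.9, 108.3]] -0.011
keeper 5180 [[37.1, -117.7, 111.8], [60.6, -27.7, 113.7], [102.6, 42.5, 115.5]] 0.236
t 16.93 pos [0.6079 0.1566 0.259 ] w 0.0383 F [ 0.9 -0.9 -0.2]
shift [  1.1   0.9 166. ] rot [-0.002  0.    -0.   ]
```

View pics/w11.png

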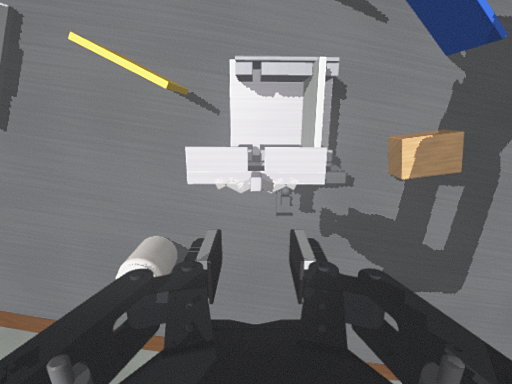

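The tab (256,184) is at the −36 mm stop and centred between the fingers. The plain plate is still in its slot.

Request:
move_arm([
  [0,1,50,0,0,0,-0.1],
  [0,1,100,0,0,0,-0.1],
  [0,1,140,0,0,0,-0.1],
  [0,1,166,0,0,0,-0.1],
  [0,1,166,0,0,0,-0.1],
  [0,1,166,0,0,0,-1],
  [0,1,166,0,0,0,-1],
  [0,1,166,0,0,0,-1],
  [0,1,166,0,0,0,-1],
], newtons=20)

```text
time_s: 18.05
ee_pos: [0.6097, 0.1571, 0.0946]
tcp_rot: [0.0, 0.648, 0.762, 0.0]
force: [-1.1, 2.1, 6.3]
width: 0.0113
```

Request:
move_arm([
  [12,0,0,0,0,0,-1],
  [24,0,0,0,0,0,-1],
  [36,0,0,0,0,0,-1],
  [36,0,0,0,0,0,-1],
  [36,0,0,0,0,0,0],
  [36,0,0,0,0,0,0],
  [36,0,-80,0,0,0,0],
  [36,0,-160,0,0,0,0],
  [36,0,-160,0,0,0,0],
  [36,0,-160,0,0,0,0],
])

```text
time_s: 19.3
ee_pos: [0.6061, 0.1928, 0.2587]
tcp_rot: [0.003, 0.648, 0.762, 0.003]
force: [0.5, -0.6, -0.1]
width: 0.0426
```

```bash
python3 -c "
from h import *
p=viewer.camera('wrist'); save(p,'w12'); rackrep(local(p))
platerep('q12',('scene','top'))
p=viewer.camera('scene'); lm(p,['can','carton','angle','spare_mid'])
print(telemetry.get_obs()['time_s'],telemetry.get_obs()['force'])"
```

```text
tab 173 [[65.1, -7.2, 144.9], [72.3, -1.8, 147.3], [80.3, 4.6, 148.9]] 0.004
tongue 0
spare 622 [[-58.6, 30.7, 103.3], [-16.3, 34.8, 106.6], [29.6, 38.9, 108.4]] 0.008
keeper 5168 [[37.1, -81.7, 112.0], [61.2, -0.6, 113.7], [101.8, 78.5, 115.3]] 0.059
scene (30, 100) 723 [[-56.6, 1.0, 31.4], [3.3, 6.9, 65.4], [60.0, 13.4, 98.6]] plane y=ax+bz+c [-1.100e-02  2.000e-03  6.933e+00] 592
scene (102, 140) 200 [[-52.1, 0.3, 102.4], [-16.4, 7.1, 117.4], [26.3, 13.4, 132.0]] plane y=ax+bz+c [ 2.000e-03 -2.200e-02  9.922e+00] 168
plate_mid 0.58 [ 0.5225 -0.2859  0.0864]
top (30, 100) 486 [[-58.9, -0.0, 31.4], [-0.7, 9.3, 67.6], [58.8, 11.7, 99.5]] plane y=ax+bz+c [-8.000e-03 -3.000e-03  9.624e+00] 453
top (102, 140) 181 [[-53.3, 2.0, 102.5], [-19.1, 9.0, 122.6], [17.6, 11.1, 131.7]] plane y=ax+bz+c [-6.0000e-03 -6.7000e-02  1.6689e+01] 164
plate_mid 0.95 [ 0.5145 -0.2793  0.0843]
plate_mid 0.71 [ 0.7931  0.0166 -0.0018]
nominal mid [ 0.51983689 -0.28440437  0.08333157]
can 0.95 [0.7951 0.0142 0.0013]
carton 0.97 [ 0.5518  0.4054 -0.0016]
angle 0.58 [ 0.5668 -0.427  -0.0013]
spare_mid 0.92 [0.5251 0.2171 0.0568]
spare_mid 0.84 [0.3673 0.3579 0.0512]
spare_mid 0.82 [0.3427 0.1939 0.0532]
spare_mid 0.71 [ 0.5057 -0.0195  0.0487]
19.8 [0.09961811 0.11192475 0.19308859]
```

View pics/w12.png

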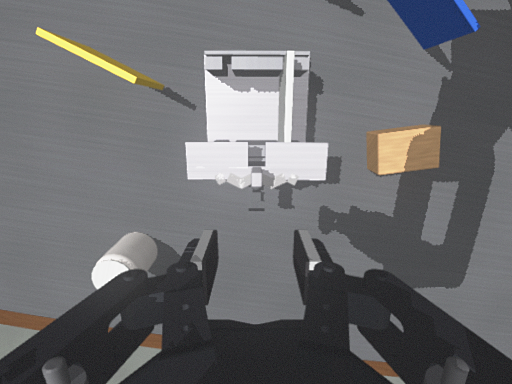

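View pics/q12scene.png

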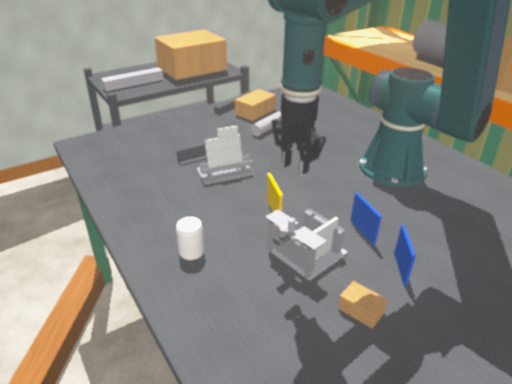

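The keeper is back in the middle: the tab reads −1.3 mm, within 0.5 mm of its reading before I moved it. The plate leans on the stand and the arm is clear of everything.

```bash
python3 -c "
from h import *
print(ticket.hand_in())"
```

```text
the job is handed in; nothing more can be done
None
```

The job is done and handed in at about 20 s of the 54 s allowed; no verdict was reported. I slid the keeper to its −36 mm stop, drew the tongued plate straight up and lowered it onto the stand's ledge until the wrist force showed contact. I then released it and slid the keeper back to its middle stop.

**Last checks**
- **Tongued plate:** it stands tongue up and fully down, with the tongue top about 130 mm above the ledge. It is within about 2 mm of the middle lengthwise and leans along the back to within a few hundredths of a radian.
- **Keeper:** the tab reads −1.3 mm, against about −1.4 mm before I moved it.
- **Plain plate:** still down in its slot, top at about 108 mm.
- **Can, carton and angle:** within about 4 mm of where they were found at the start, which is the accuracy of the measurement.
- **Arm:** clear of everything, with forces near zero.

**What disagreed**
- **Fingertip height:** the fingertips are really about 30 mm above the reported TCP. My first closing shut on air above the tab; I measured the offset with the wrist and scene cameras and corrected for it.
- **Camera differences:** the cameras differed by 2 to 3 mm on the plate's distance from the back, within the permitted range. A few network detections were false, such as `plate_mid` on the can, and I disregarded them.

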